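# Shut off the air line and bleed the largest filter

### The arm

A 6-joint arm with a two-finger parallel gripper is mounted at the origin on the work surface. World frame = base frame: x ahead of the robot, y to its left, z up, the work surface at z = 0. Lengths are in m, angles in degrees, forces in N, time in s.
With the tool pointing down it reaches from about 0.275 to 0.75 m from the base axis. Payload 10.2 kg.
Tool frame: the origin (TCP) lies at the centre of the arm's flange, where the gripper is bolted on; the fingertips stand 166 mm ahead of it and the grasp point (between the pads) lies 147 mm ahead of it (bot.nose_length is the distance from the TCP to the fingertips, in m); z points along the fingers, y is the direction in which the jaws open and shut (so a half turn about z gives the same grasp; the last joint's range is limited). The gripper opens to 88 mm and grips with 3 to 60 N. Pads are 18 mm wide; open, the fingers measure 123 mm over their backs; the gripper's body (75 mm by 187 mm) begins 45 mm behind the grasp point.
Start: joints at [-77.487, 17.928, 85.812, -0, 76.261, -12.8], TCP at [0.224, -0.475, 0.405] pointing down, gripper open.
Joint ranges: [-168.41, 168.41], [-55.51, 124.54], [10.69, 146.95], [-70.63, 250.63], [1, 178], [-165.06, 165.06]. Speed limits (degrees/s): [136.94, 136.94, 172.46, 180, 180, 180].

### API

Orientations are given as [roll, pitch, yaw] about the fixed x, y, z axes, in that order (R = Rz(yaw) Ry(pitch) Rx(roll)).
In Python, from plant import get_obs, eyes, close_job, bot gives the robot as it stands.
- The arm moves only by the tool jog_arm, never from a script. Its argument "motion" is a list of rows, each an object of numbers: "rx", "ry", "rz": the turn, a rotation vector about the tool's x, y, z in degrees; "tx", "ty", "tz": the shift along the tool's x, y, z in m; "jaw": the closure in counts, from 0 (fully open) to 255 (shut). A call has 1 to 5 rows; each row shifts and turns the pose as measured when the row begins, along the tool's axes as they then stand; what a row does not reach is not made up. A row lasts 1/8 s, in which the tool goes at most 62.5 mm and 10.7 degrees, less where a joint would pass 70% of its speed; a pose out of reach is approached as far as the arm can. A call is refused whole if a number of a shift passes 0.0625 or a number of a turn 10.7, either way. A call with a gripper value outside its range is refused whole. The fingers move at their own pace and stop on an object; "newtons" is the grip in N (left out, the last holds). Time passes only in rows, so rows that do not move let the fingers close. It gives the time, the measured TCP pose, the force and the opening at its end, in the units of the state.
- get_obs(): the state, without advancing time (a new reading comes with each control period).
- eyes.read_camera(name): name is "scene" or "side" or "wrist"; returns a dict with "img" (480x640x3 uint8, blue, green, red), "fx", "fy", "cx", "cy" (pixels), "k1" (the pictures are not rectified: a ray, as slopes to the right and down, at radius r is drawn at 1 + k1 r^2 times it, then the intrinsics apply), "eye" and "attitude" of the camera in the world. Camera axes: x right, y down, z forward; pixel columns grow to the right and rows downward; lengths in m; the calibration is good to about 2 mm. A picture is of the moment at which its call begins. There is no depth.
- close_job(): hands the job in, once; it reports no verdict.
Trained networks look in a picture, given as the dict that the camera call returned (one of the last four; its "shot" number tells which), for a name from the list of things; names that differ only in an ending like _2 or _b are one class to them, and where a whole thing is asked for, a point or a joint stands for the part that bears it (a point fixed in the world has none). Each returns a list of dicts, best first, with "confidence" (0 to 1); they miss things now and then, are a little off and sometimes report something else, mostly with a low value. They report only what shows in the picture. A call takes as long as a camera call.
- eyes.boxes_of(name, picture): "uv" ([column, row] in pixels, amid what is visible of it).
- eyes.silhouettes(name, picture): "pixels" (480x640 bool, what is visible of it) and "uv" ([column, row] in pixels, amid what is visible of it).
The state is a dict: "time_s": time; "qpos": joint angles; "qvel": joint speeds; "joint_efforts": joint torques, N m; "position": TCP position; "eef_rot": TCP orientation; "wrist_force": force on the tool from outside, world axes, zero at the start; "torque": the same for the moment, N m; "gripper_width": finger opening in m.
Only numpy, scipy, OpenCV 4.12 (cv2) and the standard library are available. Lean on these libraries where they do the work, as an engineer would, in place of code of your own. Each camera call takes 0.05 s, during which the arm holds its last target. There are 200 camera calls.

### The job

Shut the air off: with the fingertips, push the valve's handle round until it stands square across the pipe, against its stop. Then bleed the largest of the three filters: press the button on its top gently down, keep it down for about a second and let it come up again. Do not press it before the air is shut off, do not touch the other two filters, and leave the cup, the tape and the can where they are.

Things in the scene. Friction and masses are not known exactly. Their poses are not given: they have to be found in the camera images.
- air_line: fixed air pipe rig: a level steel pipe 24 mm thick, its axis 190 mm above the bench, between two posts 206 mm high; it carries the three filters in a row, a pressure gauge on one end post and a brass ball valve next to the other. Origin on the bench under the pipe; its y axis runs along the pipe towards the valve, its x axis is level and points away from the robot. The pipe is thus local x = 0, posts at local y = -235 and +255 mm, valve at y = +135 mm
- valve_handle (a joint): angle of the valve's handle: 0 = open, lying along the pipe, pointing away from the filters (local +y); it grows anticlockwise seen from above as the free end swings towards the robot; pi/2 = shut, square across the pipe, pointing to the robot (local -x), against a fixed stop. Stays where it is left; it takes about 2.5 N at 70 mm from the axis to move
- valve_axis (a point): point on the handle's upright turning axis, at the handle's mid-height (244 mm above the bench)
- handle_end (a point): free end of the handle, at its mid-height, 92 mm from the turning axis. The handle is a level bar: black sleeve 16 mm wide and 20 mm high from 30 to 92 mm from the axis. Nothing but the pipe (top 202 mm above the bench) and the end post (206 mm) lies below it
- filter_large: large air filter, fixed on the pipe: square aluminium head 80 x 80 x 50 mm through which the pipe runs (its top 215 mm above the bench), a round grey bowl of 72 mm diameter hanging under it, and a black button on top. Origin on the bench under its centre; x, y as the air line's. The three filters are 105 mm apart on the pipe, in any order
- button_large (a joint): how far the large filter's button is pressed: 0 up, 0.010 m fully down (hard stop); it vents while more than half-way down (0.005) and springs back up. Spring force about 1 N at the start of the travel, 4.5 N half-way and 8 N at the end
- button_large_top (a point): centre of the top face of the large filter's button: a round black mushroom 28 mm across; when up, its top face is 242 mm above the bench and 27 mm above the head; it goes straight down 10 mm
- filter_medium: medium air filter, fixed on the pipe: square aluminium head 62 x 62 x 50 mm through which the pipe runs (its top 215 mm above the bench), a round grey bowl of 54 mm diameter hanging under it, and a black button on top. Origin on the bench under its centre; x, y as the air line's. The three filters are 105 mm apart on the pipe, in any order
- button_medium (a joint): how far the medium filter's button is pressed: 0 up, 0.010 m fully down (hard stop); it vents while more than half-way down (0.005) and springs back up. Spring force about 1 N at the start of the travel, 4.5 N half-way and 8 N at the end
- button_medium_top (a point): centre of the top face of the medium filter's button: a round black mushroom 28 mm across; when up, its top face is 242 mm above the bench and 27 mm above the head; it goes straight down 10 mm
- filter_small: small air filter, fixed on the pipe: square aluminium head 48 x 48 x 50 mm through which the pipe runs (its top 215 mm above the bench), a round grey bowl of 40 mm diameter hanging under it, and a black button on top. Origin on the bench under its centre; x, y as the air line's. The three filters are 105 mm apart on the pipe, in any order
- button_small (a joint): how far the small filter's button is pressed: 0 up, 0.010 m fully down (hard stop); it vents while more than half-way down (0.005) and springs back up. Spring force about 1 N at the start of the travel, 4.5 N half-way and 8 N at the end
- button_small_top (a point): centre of the top face of the small filter's button: a round black mushroom 28 mm across; when up, its top face is 242 mm above the bench and 27 mm above the head; it goes straight down 10 mm
- paint_cup: loose lidded grey paint cup, 74 mm across, 85 mm high; origin at the centre of its underside. To be left alone
- tape_roll: loose roll of masking tape lying flat, 96 mm across, 25 mm high; origin at the centre of its underside. To be left alone
- thinner_can: loose aluminium can, 60 mm across, 100 mm high; origin at the centre of its underside. To be left alone

How it is judged:
By the outcome, as a careful person would: the job done as asked, in the order asked, and still so for the second after the job is handed in, with the robot touching nothing.
It also fails if it takes over 48 s, if anything falls off the work surface, if the arm or the gripper's body presses on something with over 40 N, if the wrist force passes 120 N, or if a joint passes its speed limit or range.

## Working session

There is one attempt and no reset: what is moved stays moved. The work goes in short steps, Python scripts to look and compute and a tool call to move; the robot and the scene stay as the last step left them, time stands still between calls to the robot, and variables do not carry over. Pictures are saved under pics/ and viewed, about 8 in all and at most 12, crops included, and the job is handed in when it is done.

Besides the shell and the picture viewer there is one more tool, called after ">>>" by a JSON object that holds its "op" and its "data", one argument or row to a line. jog_arm: Moves the arm, as the interface text tells. Its arguments: {"type":"object","properties":{"motion":{"type":"array","items":{"type":"object","properties":{"rx":{"type":"number"},"ry":{"type":"number"},"rz":{"type":"number"},"tx":{"type":"number"},"ty":{"type":"number"},"tz":{"type":"number"},"jaw":{"type":"number"}}}},"newtons":{"type":"number"}},"required":["motion"]}

```bash
mkdir -p pics; ls
cat > h.py <<'E'
import numpy as np, cv2
from scipy.spatial.transform import Rotation as R
from plant import get_obs, eyes, close_job, bot
def K(p): return np.array([[p['fx'],0,p['cx']],[0,p['fy'],p['cy']],[0,0,1.]])
def rot(p):
    a=np.array(p['attitude'],float)
    return a if a.shape==(3,3) else R.from_euler('xyz',a,degrees=True).as_matrix()
def ray(p,uv):
    d=np.array([(uv[0]-p['cx'])/p['fx'],(uv[1]-p['cy'])/p['fy']]);s=d.copy()
    for _ in range(20): s=d/(1+p['k1']*(s@s))
    return rot(p)@np.array([s[0],s[1],1])
def onz(p,uv,z):
    d=ray(p,uv);e=np.array(p['eye']);return e+d*(z-e[2])/d[2]
def proj(p,X):
    c=rot(p).T@(np.array(X)-np.array(p['eye']));s=c[:2]/c[2];s=s*(1+p['k1']*(s@s))
    return np.array([s[0]*p['fx']+p['cx'],s[1]*p['fy']+p['cy']])
E
python3 - <<'E'
from h import *
print(get_obs())
Z=dict(valve_axis=.244,handle_end=.244,button_large_top=.242,button_medium_top=.242,button_small_top=.242)
for n in("scene","side"):
    p=eyes.read_camera(n);cv2.imwrite(f'pics/{n}0.png',p['img'])
    print(n,{k:v for k,v in p.items() if k!='img'})
    for k,z in Z.items():
        for b in eyes.boxes_of(k,p)[:2]: print(k,b['uv'],round(b['confidence'],2),onz(p,b['uv'],z).round(3))
E
```

```text
pics
{'time_s': 0.0, 'qpos': array([-7.74868168e+01,  1.79598093e+01,  8.58518307e+01, -7.49339167e-04,
        7.62611194e+01, -1.28001189e+01]), 'qvel': array([-0.02407328, -0.03274852, -0.1784868 , -0.01534169,  0.08692464,
        0.03576086]), 'joint_efforts': array([-1.69143052e-03, -4.02212262e+01, -2.52271038e+01,  6.92720432e-02,
        3.52971302e-02, -1.02270064e-04]), 'position': array([ 0.22445266, -0.47456881,  0.40417199]), 'eef_rot': array([-1.79928887e+02, -1.54102997e-02,  2.53134709e+01]), 'wrist_force': array([-0.38830852,  0.38861947,  0.09451265]), 'torque': array([-0.00399216, -0.00031833,  0.02571105]), 'gripper_width': 0.08783224933785799}
scene {'fx': 528.3151421410486, 'fy': 528.3151421410486, 'cx': 323.2663940907889, 'cy': 232.58885378570477, 'k1': -0.1445840297450982, 'eye': array([ 1.06451052, -0.28632823,  0.93038848]), 'attitude': array([-143.12695   ,    0.89963812,   54.99286377]), 'shot': 1}
valve_axis [307.8, 246.1] 0.69 [ 0.644 -0.035  0.244]
valve_axis [298.7, 184.3] 0.17 [0.525 0.026 0.244]
handle_end [384.6, 148.7] 0.89 [0.544 0.204 0.244]
button_large_top [333.2, 180.8] 0.74 [0.552 0.081 0.242]
button_large_top [296.8, 182.0] 0.46 [0.517 0.027 0.242]
button_medium_top [277.4, 197.1] 0.66 [ 0.527 -0.019  0.242]
button_small_top [219.0, 218.9] 0.46 [ 0.51  -0.125  0.242]
side {'fx': 573.8172270810122, 'fy': 573.8172270810122, 'cx': 316.03563183871915, 'cy': 236.9471541627961, 'k1': -0.17848125865474254, 'eye': array([0.56852126, 0.83987874, 0.91824909]), 'attitude': array([-1.34091281e+02,  8.13389952e-02, -1.79319832e+02]), 'shot': 2}
valve_axis [327.8, 320.8] 0.6 [0.558 0.321 0.244]
handle_end [353.0, 154.2] 0.65 [ 0.507 -0.094  0.244]
handle_end [329.2, 262.9] 0.6 [0.556 0.204 0.244]
button_large_top [336.9, 222.0] 0.71 [0.542 0.104 0.242]
button_medium_top [343.5, 182.9] 0.47 [ 0.528 -0.005  0.242]
button_small_top [353.4, 153.7] 0.66 [ 0.506 -0.098  0.242]
```

View pics/scene0.png

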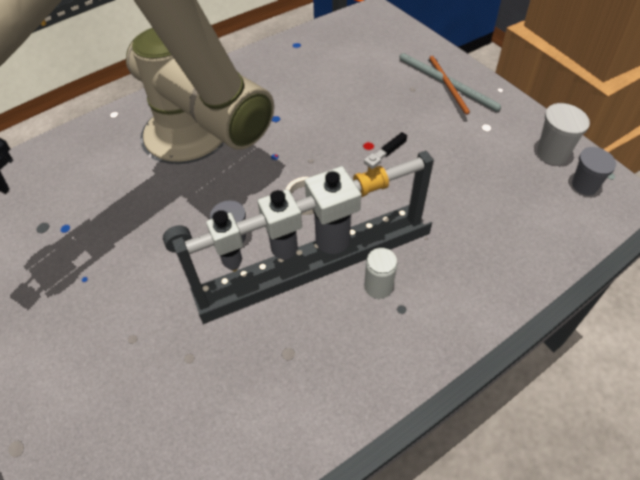

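View pics/side0.png

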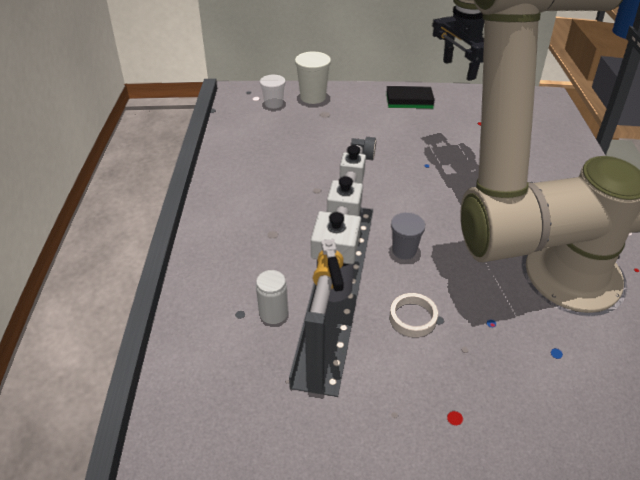

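The filters run small (220,218), medium (278,197) and large (333,180) in the scene view, with the valve next to large. The handle runs from (375,158) to (403,138). I'll enlarge this for exact pixels.

Run:
```python
import cv2,numpy as np
a=cv2.imread('pics/scene0.png')[120:250,200:420]; b=cv2.imread('pics/side0.png')[130:290,290:390]
a=cv2.resize(a,None,fx=3.6,fy=3.6,interpolation=3)[:, :]; cv2.imwrite('pics/c1.png',a)
b=cv2.resize(b,None,fx=3.7,fy=3.7,interpolation=3); cv2.imwrite('pics/c2.png',b); print(a.shape,b.shape)
```

```text
(468, 792, 3) (592, 370, 3)
```

View pics/c1.png

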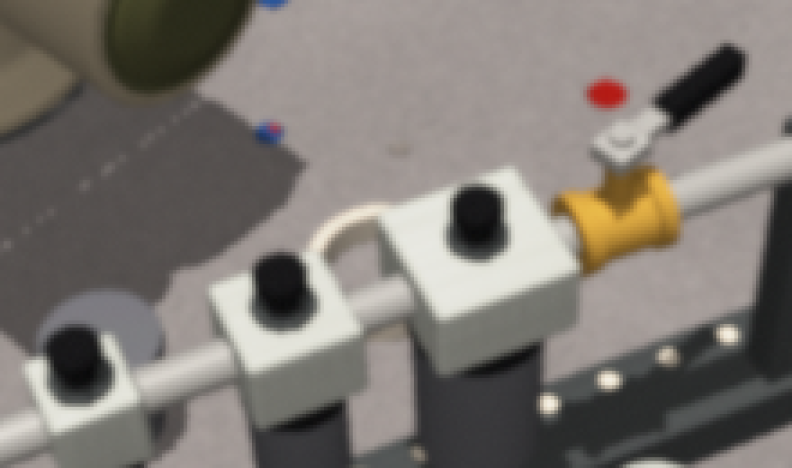

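View pics/c2.png

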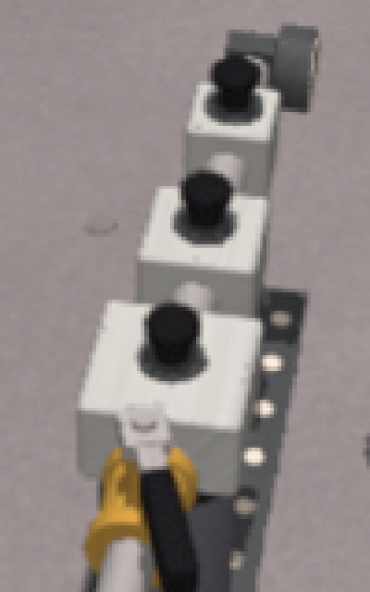

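Run:
```python
from h import *
from scipy.optimize import least_squares
P={n:eyes.read_camera(n) for n in("scene","side")}
S={'L':(477,200),'M':(280,268),'S':(75,340),'H':(622,140),'E':(733,62)}
D={'L':(172,318),'M':(206,187),'S':(236,70),'H':(147,420)}
o={('scene',k):np.array(v)/3.6+[200,120] for k,v in S.items()}
o|={('side',k):np.array(v)/3.7+[290,130] for k,v in D.items()}
def pts(q):
    x,y,w,off,th=q;c,s=np.cos(w),np.sin(w);A=np.array([[c,-s],[s,c]])
    f=lambda a,b,z:np.r_[A@[a,b]+[x,y],z]
    return {'L':f(0,off,.242),'M':f(0,off-.105,.242),'S':f(0,off-.21,.242),'H':f(0,.135,.252),'E':f(-.090*np.sin(th),.135+.090*np.cos(th),.246)}
r=lambda q:np.concatenate([proj(P[n],pts(q)[k])-v for (n,k),v in o.items()])
s=least_squares(r,[.54,.05,-.2,.02,0.])
print(s.x, np.degrees(s.x[2]),np.degrees(s.x[4]));print(r(s.x).reshape(-1,2).round(1))
for k,v in pts(s.x).items(): print(k,v.round(4))
for n in P:
  for k in('paint_cup','tape_roll','thinner_can'):
    for b in eyes.boxes_of(k,P[n])[:1]: print(n,k,b['uv'],b['confidence'],onz(P[n],b['uv'],.04).round(3))
```

```text
[ 0.53142647  0.03226315 -0.18313281  0.05715188  0.35185715] -10.492737123169992 20.15992945589707
[[ 0.9 -0.1]
 [ 0.6  0.1]
 [-0.1  0.4]
 [-0.3 -0.8]
 [ 0.6 -0.9]
 [ 0.3  0. ]
 [ 0.4 -1. ]
 [ 0.3 -0.9]
 [-0.7 -1.1]]
L [0.5418 0.0885 0.242 ]
M [ 0.5227 -0.0148  0.242 ]
S [ 0.5036 -0.118   0.242 ]
H [0.556 0.165 0.252]
E [0.5409 0.2537 0.246 ]
scene paint_cup [232.3, 211.0] 0.87 [ 0.345 -0.043  0.04 ]
scene tape_roll [297.6, 186.0] 0.78 [0.368 0.114 0.04 ]
scene thinner_can [380.4, 270.6] 0.74 [0.654 0.124 0.04 ]
side paint_cup [405.8, 233.1] 0.85 [ 0.381 -0.081  0.04 ]
side tape_roll [415.5, 303.3] 0.94 [0.382 0.12  0.04 ]
side thinner_can [270.7, 298.9] 0.72 [0.668 0.111 0.04 ]
```

Fit is good to 1 px: large button at (0.542, 0.0885), valve axis at (0.556, 0.165), handle currently about 20° and rig yaw −10.5°. Next I raise the tool, close the jaws and align it to the rig.

>>> {"op": "jog_arm", "data": {
  "motion": [
    {"tz": -0.03, "rz": 9, "jaw": 255},
    {"tz": -0.03, "rz": 9, "jaw": 255},
    {"tz": -0.01, "rz": 9, "jaw": 255},
    {"rz": 9, "jaw": 255}
  ],
  "newtons": 20
}}

```text
$.motion[0]: bad value
```

```bash
cat >> h.py <<'E'
RX,RY,RW,OFF=.5314,.0323,-.18313,.057
def loc(X):
    c,s=np.cos(RW),np.sin(RW);return np.array([[c,s],[-s,c]])@(np.array(X)[:2]-[RX,RY])
def st(target=None):  # target: local x,y, tip z
    o=get_obs();p=np.array(o['position']);l=loc(p)
    print('t',round(o['time_s'],2),'loc',l.round(4),'tipz',round(p[2]-bot.nose_length,4),'rot',np.round(o['eef_rot'],1),'F',np.round(o['wrist_force'],1),'w',round(o['gripper_width'],4))
    if target is not None:
        A=R.from_euler('xyz',o['eef_rot'],degrees=True).as_matrix();c,s=np.cos(RW),np.sin(RW)
        w=np.r_[np.array([[c,-s],[s,c]])@np.array(target[:2])+[RX,RY],target[2]+bot.nose_length]
        print('tool move',(A.T@(w-p)).round(4),'rz',np.degrees(RW)-o['eef_rot'][2])
E
python3 -c "
from h import *
st((.008,.215,.294))"
```

```text
t 1.0 loc [-0.2095 -0.5543] tipz 0.2387 rot [-180.     0.    25.3] F [-0.3  0.6 -0.7] w 0.0879
tool move [ 0.6265 -0.4967 -0.0553] rz -35.804471026349056
```

>>> {"op": "jog_arm", "data": {
  "motion": [
    {"tx": 0, "ty": 0, "tz": -0.03, "rx": 0, "ry": 0, "rz": 9, "jaw": 255},
    {"tx": 0, "ty": 0, "tz": -0.03, "rx": 0, "ry": 0, "rz": 9, "jaw": 255},
    {"tx": 0, "ty": 0, "tz": -0.01, "rx": 0, "ry": 0, "rz": 9, "jaw": 255},
    {"tx": 0, "ty": 0, "tz": 0, "rx": 0, "ry": 0, "rz": 9, "jaw": 255}
  ],
  "newtons": 20
}}

```text
time_s: 1.5
position: [0.2245, -0.4746, 0.4768]
eef_rot: [-180.0, 0.0, -11.8]
wrist_force: [-0.1, -0.1, -1.4]
gripper_width: 0.0505
```

```bash
python3 -c "
from h import *
st((.008,.215,.294))"
```

```text
t 1.5 loc [-0.2095 -0.5543] tipz 0.3108 rot [-180.     0.   -11.8] F [-0.1 -0.1 -1.4] w 0.0505
tool move [ 0.2    -0.774   0.0172] rz 1.3019409198330507
```

>>> {"op": "jog_arm", "data": {
  "motion": [
    {"tx": 0.015, "ty": -0.058, "tz": 0, "rx": 0, "ry": 0, "rz": -1.3, "jaw": 255},
    {"tx": 0.015, "ty": -0.058, "tz": 0, "rx": 0, "ry": 0, "rz": 0, "jaw": 255},
    {"tx": 0.015, "ty": -0.058, "tz": 0, "rx": 0, "ry": 0, "rz": 0, "jaw": 255},
    {"tx": 0.015, "ty": -0.058, "tz": 0, "rx": 0, "ry": 0, "rz": 0, "jaw": 255},
    {"tx": 0.015, "ty": -0.058, "tz": 0, "rx": 0, "ry": 0, "rz": 0, "jaw": 255}
  ]
}}

```text
time_s: 2.12
position: [0.3544, -0.1987, 0.4764]
eef_rot: [-180.0, -0.0, -11.0]
wrist_force: [1.7, -0.5, -0.2]
gripper_width: 0.001
```

>>> {"op": "jog_arm", "data": {
  "motion": [
    {"tx": 0.015, "ty": -0.058, "tz": 0, "rx": 0, "ry": 0, "rz": 0, "jaw": 255},
    {"tx": 0.015, "ty": -0.058, "tz": 0, "rx": 0, "ry": 0, "rz": 0, "jaw": 255},
    {"tx": 0.015, "ty": -0.058, "tz": 0, "rx": 0, "ry": 0, "rz": 0, "jaw": 255},
    {"tx": 0.015, "ty": -0.058, "tz": 0, "rx": 0, "ry": 0, "rz": 0, "jaw": 255},
    {"tx": 0.015, "ty": -0.058, "tz": 0, "rx": 0, "ry": 0, "rz": 0, "jaw": 255}
  ]
}}

```text
time_s: 2.75
position: [0.4852, 0.0819, 0.4779]
eef_rot: [180.0, -0.3, -11.0]
wrist_force: [0.6, -0.6, 0.2]
gripper_width: 0.0004
```

```bash
python3 -c "
from h import *
st((.008,.215,.294))"
```

```text
t 2.75 loc [-0.0545  0.0404] tipz 0.3119 rot [180.   -0.3 -11. ] F [ 0.6 -0.6  0.2] w 0.0004
tool move [ 0.0608 -0.1752  0.0182] rz 0.5097563467692332
```

>>> {"op": "jog_arm", "data": {
  "motion": [
    {"tx": 0.02, "ty": -0.058, "tz": 0, "rx": 0, "ry": 0, "rz": 0, "jaw": 255},
    {"tx": 0.02, "ty": -0.058, "tz": 0, "rx": 0, "ry": 0, "rz": 0, "jaw": 255},
    {"tx": 0.02, "ty": -0.058, "tz": 0, "rx": 0, "ry": 0, "rz": 0, "jaw": 255},
    {"tx": 0, "ty": 0, "tz": 0, "rx": 0, "ry": 0, "rz": 0, "jaw": 255}
  ]
}}

```text
time_s: 3.25
position: [0.5784, 0.2481, 0.4763]
eef_rot: [179.9, -0.2, -10.7]
wrist_force: [0.2, -0.6, -0.7]
gripper_width: 0.0003
```

Run:
```python
from h import *
st((.008,.215,.230))
p=eyes.read_camera("wrist");a=p['img'];q=eyes.read_camera("side")['img'][180:420,220:540]
cv2.imwrite('pics/w1.png',np.hstack([cv2.resize(a,(480,360)),cv2.resize(q,(320,240))[:,:] if 0 else cv2.copyMakeBorder(q,0,120,0,0,0)]))
```

```text
t 3.25 loc [0.0069 0.2208] tipz 0.3103 rot [179.9  -0.2 -10.7] F [ 0.2 -0.6 -0.7] w 0.0003
tool move [0.0008 0.0057 0.0803] rz 0.2546643919614109
```

View pics/w1.png

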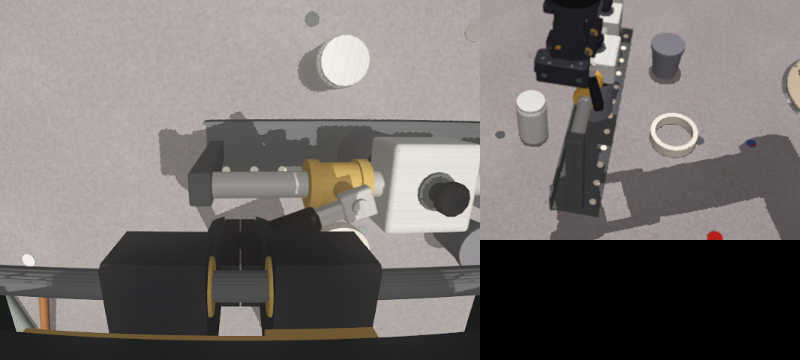

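The wrist view shows the hub at about (475,272) at full scale, with the handle sleeve running towards the fingers. I'll check where the tip descent point and the handle model project.

Run:
```python
from h import *
p=eyes.read_camera("wrist")
c,s=np.cos(RW),np.sin(RW);W=lambda a,b,z:np.r_[np.array([[c,-s],[s,c]])@[a,b]+[RX,RY],z]
print('hub',proj(p,W(0,.135,.252)),'btn',proj(p,W(0,OFF,.242)))
for th in(10,20,30):
    t=np.radians(th);print(th,proj(p,W(-.03*np.sin(t),.135+.03*np.cos(t),.254)),proj(p,W(-.092*np.sin(t),.135+.092*np.cos(t),.254)))
for z in(.31,.25,.23):print('tip',proj(p,W(.007,.2208,z)))
v=p['img'][190:360,240:520].copy();cv2.imwrite('pics/w2.png',cv2.resize(v,None,fx=2.8,fy=2.8))
```

```text
hub [476.66247668 279.31460884] btn [599.58532407 271.26133517]
10 [422.88140438 290.43288387] [308.72818116 310.05099659]
20 [424.76991712 299.16328321] [316.70095149 335.83392597]
30 [428.22769527 307.21925149] [329.03572806 358.98120239]
tip [316.38838228 316.01241862]
tip [317.31862992 267.17164871]
tip [317.52999416 256.11601851]
```

View pics/w2.png

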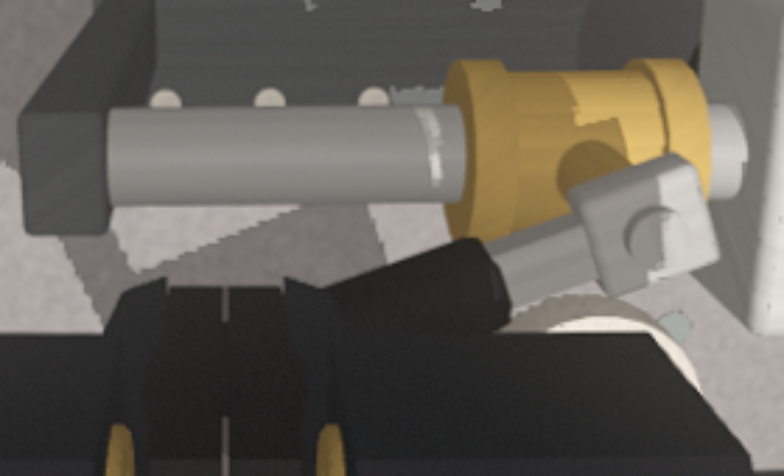

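Hub sits within about 3 mm of the model, handle at about 20°, and the descent point is well clear of the bar on the far side. I'll go down 80 mm.

>>> {"op": "jog_arm", "data": {
  "motion": [
    {"tx": 0.001, "ty": 0.012, "tz": 0.03, "rx": 0, "ry": 0, "rz": 0, "jaw": 255},
    {"tx": 0, "ty": 0, "tz": 0.03, "rx": 0, "ry": 0, "rz": 0, "jaw": 255},
    {"tx": 0, "ty": 0, "tz": 0.02, "rx": 0, "ry": 0, "rz": 0, "jaw": 255},
    {"tx": 0, "ty": 0, "tz": 0, "rx": 0, "ry": 0, "rz": 0, "jaw": 255}
  ]
}}

```text
time_s: 3.9
position: [0.5746, 0.2267, 0.4011]
eef_rot: [-179.9, -0.7, -11.3]
wrist_force: [1.8, 0.2, 1.4]
gripper_width: 0.0004
```

Run:
```python
from h import *
st((.008,.208,.230))
l0=loc(get_obs()['position'])
for th in(20,30,40,50,60,70,80,90):
    t=np.radians(th);d=.008+.009*np.cos(t)+.0175*np.sin(t)
    C=np.array([-np.sin(t),np.cos(t)])*.066+d*np.array([np.cos(t),np.sin(t)])+[.002,.135]
    dl=C-l0;l0=C;print(th,C.round(4),'tx,ty',(dl*[1,-1]).round(4))
```

```text
t 3.9 loc [0.0071 0.199 ] tipz 0.2351 rot [-179.9   -0.7  -11.3] F [1.8 0.2 1.4] w 0.0004
tool move [ 0.0007 -0.009   0.0051] rz 0.8475434578116019
20 [0.0005 0.2047] tx,ty [-0.0065 -0.0057]
30 [-0.0097  0.2044] tx,ty [-0.0103  0.0003]
40 [-0.0204  0.2024] tx,ty [-0.0107  0.0021]
50 [-0.0311  0.1983] tx,ty [-0.0107  0.0041]
60 [-0.0413  0.192 ] tx,ty [-0.0102  0.0063]
70 [-0.0506  0.1834] tx,ty [-0.0093  0.0085]
80 [-0.0583  0.1729] tx,ty [-0.0077  0.0106]
90 [-0.064   0.1605] tx,ty [-0.0057  0.0124]
```

>>> {"op": "jog_arm", "data": {
  "motion": [
    {"tx": 0, "ty": -0.006, "tz": 0.005, "rx": 0, "ry": 0.7, "rz": -0.8, "jaw": 255},
    {"tx": -0.008, "ty": 0, "tz": 0, "rx": 0, "ry": 0, "rz": 0, "jaw": 255},
    {"tx": -0.01, "ty": 0, "tz": 0, "rx": 0, "ry": 0, "rz": 0, "jaw": 255},
    {"tx": -0.01, "ty": 0.002, "tz": 0, "rx": 0, "ry": 0, "rz": 0, "jaw": 255}
  ]
}}

```text
time_s: 4.4
position: [0.5467, 0.2351, 0.3988]
eef_rot: [-179.8, -1.9, -10.6]
wrist_force: [4.3, -1.2, -0.5]
gripper_width: 0.0006
```

```bash
python3 -c "
from h import *
st((-.0413,.192,.231))"
```

```text
t 4.4 loc [-0.0219  0.2022] tipz 0.2328 rot [-179.8   -1.9  -10.6] F [ 4.3 -1.2 -0.5] w 0.0006
tool move [-0.0194  0.0102  0.0012] rz 0.0780843444751298
```

>>> {"op": "jog_arm", "data": {
  "motion": [
    {"tx": -0.01, "ty": 0.004, "tz": 0, "rx": 0, "ry": -1.9, "rz": 0, "jaw": 255},
    {"tx": -0.01, "ty": 0.006, "tz": 0, "rx": 0, "ry": 0, "rz": 0, "jaw": 255},
    {"tx": -0.009, "ty": 0.008, "tz": 0, "rx": 0, "ry": 0, "rz": 0, "jaw": 255},
    {"tx": -0.008, "ty": 0.008, "tz": 0, "rx": 0, "ry": 0, "rz": 0, "jaw": 255}
  ]
}}

```text
time_s: 4.9
position: [0.502, 0.2162, 0.3995]
eef_rot: [-179.7, 0.2, -10.5]
wrist_force: [3.2, 1.4, 0.8]
gripper_width: 0.0001
```

```bash
python3 -c "
from h import *
st((-.064,.1605,.231))"
```

```text
t 4.9 loc [-0.0624  0.1755] tipz 0.2335 rot [-179.7    0.2  -10.5] F [3.2 1.4 0.8] w 0.0001
tool move [-0.0016  0.015   0.0024] rz 0.019080528797800866
```

>>> {"op": "jog_arm", "data": {
  "motion": [
    {"tx": -0.002, "ty": 0.006, "tz": 0.001, "rx": 0, "ry": 0, "rz": 0, "jaw": 255},
    {"tx": -0.001, "ty": 0.006, "tz": 0, "rx": 0, "ry": 0, "rz": 0, "jaw": 255}
  ]
}}

```text
time_s: 5.15
position: [0.4958, 0.2045, 0.3988]
eef_rot: [-179.6, 0.3, -10.5]
wrist_force: [1.1, 1.7, 1.7]
gripper_width: 0.0003
```

>>> {"op": "jog_arm", "data": {
  "motion": [
    {"tx": 0, "ty": 0.004, "tz": 0, "rx": 0, "ry": 0, "rz": 0, "jaw": 255}
  ]
}}

```text
time_s: 5.28
position: [0.4949, 0.2003, 0.3987]
eef_rot: [-179.6, 0.3, -10.5]
wrist_force: [-0.9, 3.3, 1.3]
gripper_width: 0.001
```

```bash
python3 -c "
from h import *
st((-.064,.1605,.231))"
```

```text
t 5.28 loc [-0.0665  0.1585] tipz 0.2327 rot [-179.6    0.3  -10.5] F [-0.9  3.3  1.3] w 0.001
tool move [ 0.0025 -0.002   0.0017] rz 0.012077558303138503
```

>>> {"op": "jog_arm", "data": {
  "motion": [
    {"tx": 0, "ty": 0.003, "tz": 0, "rx": 0, "ry": 0, "rz": 0, "jaw": 255},
    {"tx": 0, "ty": 0.002, "tz": 0, "rx": 0, "ry": 0, "rz": 0, "jaw": 255}
  ]
}}

```text
time_s: 5.52
position: [0.494, 0.1971, 0.3988]
eef_rot: [-179.1, 0.3, -10.5]
wrist_force: [5.4, 18.8, -0.1]
gripper_width: 0.0002
```

>>> {"op": "jog_arm", "data": {
  "motion": [
    {"tx": 0, "ty": 0.002, "tz": 0, "rx": 0, "ry": 0, "rz": 0, "jaw": 255}
  ]
}}

```text
time_s: 5.65
position: [0.4937, 0.1965, 0.3989]
eef_rot: [-178.8, 0.3, -10.4]
wrist_force: [4.2, 15.9, -0.3]
gripper_width: 0.0005
```

The force jumped to about 19 N with no more motion, so it is at the stop. Back off, lift and look.

>>> {"op": "jog_arm", "data": {
  "motion": [
    {"tx": 0, "ty": -0.015, "tz": 0, "rx": -0.8, "ry": 0, "rz": 0, "jaw": 255},
    {"tx": 0, "ty": -0.01, "tz": -0.03, "rx": 0, "ry": 0, "rz": 0, "jaw": 255},
    {"tx": 0, "ty": 0, "tz": -0.05, "rx": 0, "ry": 0, "rz": 0, "jaw": 255},
    {"tx": 0, "ty": 0, "tz": 0, "rx": 0, "ry": 0, "rz": 0, "jaw": 255}
  ]
}}

```text
time_s: 6.15
position: [0.4994, 0.222, 0.48]
eef_rot: [-179.9, 0.5, -10.4]
wrist_force: [-0.4, -0.1, -1.3]
gripper_width: 0.0005
```

Run:
```python
from h import *
st((0,OFF,.27))
p=eyes.read_camera("wrist");q=eyes.read_camera("side");s=eyes.read_camera("scene")['img'][100:280,180:430]
q=q['img'][130:310,270:430]
v=np.hstack([cv2.resize(p['img'],(400,300)),cv2.copyMakeBorder(cv2.resize(q,(266,300)),0,0,0,0,0)])
cv2.imwrite('pics/s2.png',np.vstack([v,cv2.copyMakeBorder(cv2.resize(s,(400,288)),0,0,0,266,0)]))
```

```text
t 6.15 loc [-0.066   0.1807] tipz 0.314 rot [-179.9    0.5  -10.4] F [-0.4 -0.1 -1.3] w 0.0005
tool move [0.0662 0.1238 0.0432] rz -0.04607221372187453
```

View pics/s2.png

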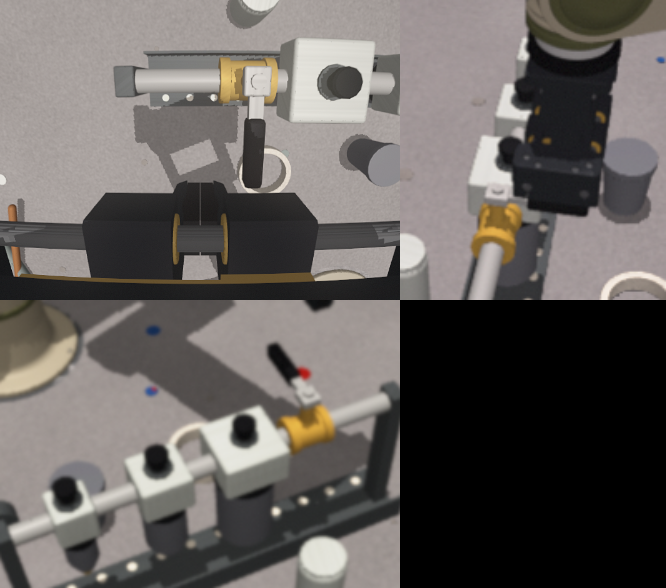

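The handle now stands square across the pipe (wrist view, hub (258,80) to end (254,185) in the composite). Now over the large filter's button.

>>> {"op": "jog_arm", "data": {
  "motion": [
    {"tx": 0.024, "ty": 0.045, "tz": 0, "rx": 0, "ry": 0, "rz": 0, "jaw": 255},
    {"tx": 0.024, "ty": 0.045, "tz": 0, "rx": 0, "ry": 0, "rz": 0, "jaw": 255},
    {"tx": 0.01, "ty": 0.022, "tz": 0, "rx": 0, "ry": 0, "rz": 0, "jaw": 255},
    {"tx": 0, "ty": 0, "tz": 0, "rx": 0, "ry": 0, "rz": 0, "jaw": 255}
  ]
}}

```text
time_s: 6.8
position: [0.5376, 0.0979, 0.4686]
eef_rot: [179.8, 1.5, -10.4]
wrist_force: [0.6, -0.3, -0.3]
gripper_width: 0.0001
```

Run:
```python
from h import *
st((0,OFF,.252))
for n in("wrist","side","scene"):
    p=eyes.read_camera(n);cv2.imwrite(f'pics/b_{n}.png',p['img'])
    for b in eyes.silhouettes('button_large_top',p)[:2]:
        m=b['pixels'];ys,xs=np.nonzero(m);print(n,b['uv'],round(b['confidence'],2),m.sum(),xs.min(),xs.max(),ys.min(),ys.max(),'loc@.242',loc(onz(p,b['uv'],.242)).round(4),'@.236',loc(onz(p,b['uv'],.236)).round(4))
```

```text
t 6.8 loc [-0.0059  0.0657] tipz 0.3026 rot [179.8   1.5 -10.4] F [ 0.6 -0.3 -0.3] w 0.0001
tool move [0.0072 0.0085 0.0505] rz -0.06563883072734633
wrist [337.1, 240.7] 0.62 2176 313 364 210 263 loc@.242 [0.0024 0.0576] @.236 [0.0006 0.0573]
side [335.8, 220.9] 0.75 207 329 344 211 227 loc@.242 [-0.0004  0.0701] @.236 [0.0006 0.0636]
scene [331.5, 179.8] 0.78 216 325 341 171 187 loc@.242 [0.0082 0.0496] @.236 [0.0032 0.052 ]
scene [218.3, 217.7] 0.48 236 212 228 209 227 loc@.242 [ 0.0043 -0.1585] @.236 [-0.0007 -0.158 ]
```

View pics/b_wrist.png

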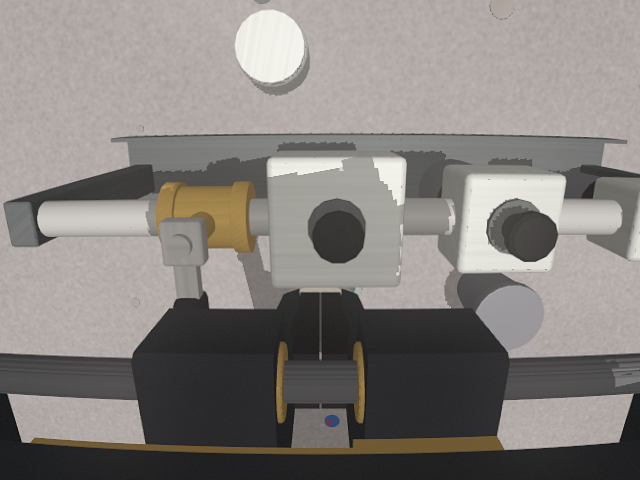

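The wrist view confirms the large button at (337,232), matching the fit. Centre, level and approach.

>>> {"op": "jog_arm", "data": {
  "motion": [
    {"tx": 0.007, "ty": 0.008, "tz": 0.02, "rx": 0, "ry": 1.5, "rz": 0, "jaw": 255},
    {"tx": 0, "ty": 0, "tz": 0.018, "rx": 0, "ry": 0, "rz": 0, "jaw": 255},
    {"tx": 0, "ty": 0, "tz": 0, "rx": 0, "ry": 0, "rz": 0, "jaw": 255}
  ]
}}

```text
time_s: 7.48
position: [0.5416, 0.0928, 0.4315]
eef_rot: [179.8, -0.2, -10.0]
wrist_force: [-0.2, 1.2, 0.8]
gripper_width: -0.0001
```

```bash
python3 -c "
from h import *
st((.002,OFF,.244))"
```

```text
t 7.47 loc [-0.001   0.0613] tipz 0.2655 rot [179.8  -0.2 -10. ] F [-0.2  1.2  0.8] w -0.0001
tool move [0.0029 0.0043 0.0216] rz -0.4679786680236582
```

>>> {"op": "jog_arm", "data": {
  "motion": [
    {"tx": 0.003, "ty": 0.004, "tz": 0.01, "rx": 0, "ry": 0, "rz": 0, "jaw": 255},
    {"tx": 0, "ty": 0, "tz": 0.007, "rx": 0, "ry": 0, "rz": 0, "jaw": 255},
    {"tx": 0, "ty": 0, "tz": 0, "rx": 0, "ry": 0, "rz": 0, "jaw": 255}
  ]
}}

```text
time_s: 7.85
position: [0.5441, 0.0885, 0.4149]
eef_rot: [179.8, -0.3, -10.0]
wrist_force: [0.2, -0.1, 0.7]
gripper_width: 0.0006
```

```bash
python3 -c "
from h import *
st((.002,OFF,.2345))"
```

```text
t 7.85 loc [0.0022 0.0576] tipz 0.2489 rot [179.8  -0.3 -10. ] F [ 0.2 -0.1  0.7] w 0.0006
tool move [-0.0003  0.0005  0.0144] rz -0.5166089454230498
```

>>> {"op": "jog_arm", "data": {
  "motion": [
    {"tx": 0, "ty": 0, "tz": 0.005, "rx": 0, "ry": 0, "rz": 0, "jaw": 255},
    {"tx": 0, "ty": 0, "tz": 0.004, "rx": 0, "ry": 0, "rz": 0, "jaw": 255},
    {"tx": 0, "ty": 0, "tz": 0.003, "rx": 0, "ry": 0, "rz": 0, "jaw": 255}
  ]
}}

```text
time_s: 8.22
position: [0.5441, 0.0886, 0.4032]
eef_rot: [179.9, -0.4, -10.0]
wrist_force: [-1.7, 0.3, 4.9]
gripper_width: 0.0001
```

>>> {"op": "jog_arm", "data": {
  "motion": [
    {"tx": 0, "ty": 0, "tz": 0.003, "rx": 0, "ry": 0, "rz": 0, "jaw": 255}
  ]
}}

```text
time_s: 8.35
position: [0.544, 0.0886, 0.4006]
eef_rot: [179.9, -0.5, -10.0]
wrist_force: [-2.5, -0.0, 7.1]
gripper_width: 0.0001
```

>>> {"op": "jog_arm", "data": {
  "motion": [
    {"tx": 0, "ty": 0, "tz": 0.001, "rx": 0, "ry": 0, "rz": 0, "jaw": 255},
    {"tx": 0, "ty": 0, "tz": 0, "rx": 0, "ry": 0, "rz": 0, "jaw": 255}
  ]
}}

```text
time_s: 8.6
position: [0.5438, 0.0886, 0.4006]
eef_rot: [179.9, -0.5, -10.0]
wrist_force: [-2.4, -0.7, 6.4]
gripper_width: 0.0006
```

Force is about 7 N, so roughly 8 mm down (over half-way). Hold for the rest of the second.

>>> {"op": "jog_arm", "data": {
  "motion": [
    {"tx": 0, "ty": 0, "tz": 0.0005, "rx": 0, "ry": 0, "rz": 0, "jaw": 255},
    {"tx": 0, "ty": 0, "tz": 0.0005, "rx": 0, "ry": 0, "rz": 0, "jaw": 255},
    {"tx": 0, "ty": 0, "tz": 0.0005, "rx": 0, "ry": 0, "rz": 0, "jaw": 255}
  ]
}}

```text
time_s: 8.98
position: [0.5435, 0.0887, 0.4008]
eef_rot: [179.9, -0.6, -9.9]
wrist_force: [-3.2, -0.5, 6.3]
gripper_width: 0.0001
```

>>> {"op": "jog_arm", "data": {
  "motion": [
    {"tx": 0, "ty": 0, "tz": 0, "rx": 0, "ry": 0, "rz": 0, "jaw": 255},
    {"tx": 0, "ty": 0, "tz": 0, "rx": 0, "ry": 0, "rz": 0, "jaw": 255}
  ]
}}

```text
time_s: 9.22
position: [0.5433, 0.0887, 0.4019]
eef_rot: [179.8, -0.7, -9.9]
wrist_force: [-2.4, 0.4, 4.9]
gripper_width: 0.0006
```

>>> {"op": "jog_arm", "data": {
  "motion": [
    {"tx": 0, "ty": 0, "tz": -0.006, "rx": 0, "ry": 0, "rz": 0, "jaw": 255},
    {"tx": 0, "ty": 0, "tz": -0.02, "rx": 0, "ry": 0, "rz": 0, "jaw": 255},
    {"tx": 0, "ty": 0, "tz": -0.04, "rx": 0, "ry": 0, "rz": 0, "jaw": 255},
    {"tx": -0.03, "ty": 0, "tz": -0.04, "rx": 0, "ry": 0, "rz": 0, "jaw": 255},
    {"tx": 0, "ty": 0, "tz": 0, "rx": 0, "ry": 0, "rz": 0, "jaw": 255}
  ]
}}

```text
time_s: 9.85
position: [0.512, 0.0944, 0.5106]
eef_rot: [179.9, -0.7, -10.0]
wrist_force: [1.1, -0.4, -0.0]
gripper_width: 0.0001
```

Run:
```python
from h import *
st()
p=eyes.read_camera("wrist");q=eyes.read_camera("side")['img'][130:310,270:430]
cv2.imwrite('pics/end.png',np.hstack([cv2.resize(p['img'],(480,360)),cv2.resize(q,(320,360))]))
```

```text
t 9.85 loc [-0.0304  0.0576] tipz 0.3446 rot [179.9  -0.7 -10. ] F [ 1.1 -0.4 -0. ] w 0.0001
```

View pics/end.png

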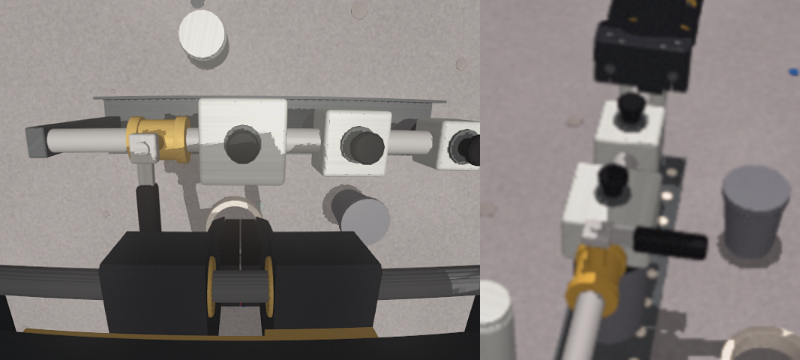

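```bash
python3 -c "
from plant import close_job
print(close_job())"
```

```text
the job is handed in; nothing more can be done
None
```

The air is shut off and the large filter has been bled, in that order. I handed the job in at about 10 s of the 48 s allowed, and `close_job()` gave no verdict.

- **Valve:** I pushed the handle round from about 20° with closed fingertips until it met its stop, where the force jumped to about 19 N and the handle stopped moving. Wrist, scene and side pictures afterwards show it square across the pipe, and it still stood so after the bleed.
- **Button:** I pressed the large filter's button straight down. The force stayed between about 5 and 7 N for about 1 s, which puts it roughly 5.5–8.5 mm down. It eased to 4.9 N (about 5.5–6 mm) just before release, so it should have stayed past half-way throughout. I had no direct reading of its travel. The final pictures show it back up.
- **Everything else:** the arm is clear above the rig, with wrist force near zero. The arm's path kept clear of the other two filters, the cup, the tape and the can, and the pictures show them undisturbed. I did not measure their positions again.

Checks that disagreed:
- The hub showed about 3 mm off my fitted model in the wrist view.
- The networks' button positions differed by up to about 1 cm between cameras, so I aimed by the model fit and the close wrist view, which agreed to about 2 mm.
- My first move call was refused because every row needs all seven fields, so nothing moved.

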